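Weigh in the solder bar, then unbolt the store cage and hold its gate ajar

ROBOT

A 6-joint arm with a two-finger parallel gripper is mounted at the origin on a cart in front of the work surface, level with it; the furniture and walls round the work are solid. World frame = base frame: x ahead of the robot, y to its left, z up, the work surface at z = 0. Lengths are in mm, angles in degrees, forces in N, time in s.
With the tool pointing down it reaches from about 275 to 725 mm from the base axis. Payload 5.6 kg.
Tool frame: the origin (TCP) lies where the fingers leave the gripper's body, on its centre line; the fingertips stand 73 mm ahead of it and the grasp point (between the pads) lies 54 mm ahead of it; z points along the fingers, x is the direction in which the jaws open and shut, and the axes are right-handed (so a half turn about z gives the same grasp; the last joint's range is limited). The gripper opens to 85 mm and grips with 20 to 120 N. Pads are 22 mm wide; open, the fingers measure 114 mm over their backs; the gripper's body (76 mm by 85 mm) begins 54 mm behind the grasp point. The pads swing forward as they close: fully open they stand 13 mm farther back than shut.
Start: joints at [-59.553, 14.616, 6.199, 0, -81.583, -16.306], TCP at [134.387, -533.323, 303.883] pointing down, gripper open.
Joint ranges: [-168.99, 168.99], [-69.2, 112.95], [-62.41, 85.93], [-164.36, 98.24], [-168.68, -3.75], [-174.98, 174.98]. Speed limits (degrees/s): [147.25, 147.25, 180, 180, 180, 180].

INTERFACE

Orientations are given as a 3x3 rotation matrix whose columns are the frame's x, y, z axes.
In Python, from cell import env gives the robot as it stands.
- The arm moves only by the tool apply_moves, never from a script. Its argument "commands" is a list of rows, each an object of numbers: "tx", "ty", "tz": the shift along the tool's x, y, z in mm; "turn": the turn about the tool's z in degrees; "hand": the opening, from -1 (shut) to 1 (fully open). A call has 1 to 10 rows; each row is the pose to reach, as a shift and turn from the pose commanded when the call began, along the tool's axes at that moment; what a row does not reach only later rows make up. A row lasts 1/8 s, in which the tool goes at most 62.5 mm and 10.7 degrees, less where a joint would pass 70% of its speed; a pose out of reach is approached as far as the arm can. A call with a gripper value outside its range is refused whole. The fingers move at their own pace and stop on an object; the grip force is fixed at half the most. Time passes only in rows, so rows that repeat a pose let the fingers close. It gives the time, the measured TCP pose, the force and the opening at its end, in the units of the state.
- env.state(): the state, without advancing time (a new reading comes with each control period).
- env.grab_frame(name): name is "scene" or "top"; returns a dict with "pixels" (420x560x3 uint8, blue, green, red), "depth" (420x560 float32, mm along the optical axis (not along the pixel's ray), 0 where there is no reading), "vertical_fov" (degrees; the focal length in pixels is half the picture's height over the tangent of half this angle, whatever the lens; pixels are square), "cx", "cy" (the principal point, pixels), "dist_coeffs" ([k1, k2, p1, p2, k3] as OpenCV has them; the pictures are not rectified), "extrinsics" (4x4, takes a point from world to camera coordinates). Camera axes: x right, y down, z forward; pixel columns grow to the right and rows downward; lengths in mm; the calibration is good to about 2 mm. A picture is of the moment at which its call begins.
- env.finish_job(): hands the job in, once; it reports no verdict.
The state is a dict: "time": time; "joint_pos": joint angles; "joint_vel": joint speeds; "tau": joint torques, N m; "ee_pos": TCP position; "ee_rot": TCP orientation; "ft_force": force on the tool from outside, world axes, zero at the start; "ft_torque": the same for the moment, N m; "grip_width": opening from 0.0 (shut) to 1.0 (fully open).
Only numpy, scipy, OpenCV 4.12 (cv2) and the standard library are available. Lean on these libraries where they do the work, as an engineer would, in place of code of your own. Each camera call takes 0.05 s, during which the arm holds its last target.

TASK

The solder bar lying on the bench is to be booked into the store cage: lay it level and centred on the pan of the spring scale and let go of it. Then draw the bolt of the cage gate - it sags and its head catches behind the bent lip of the keeper, so lift the bolt over the lip while you pull instead of forcing it - and swing the gate about 20 degrees open. The gate is sprung shut, so finish while still holding it ajar for me, and leave the other things on the bench where they are.

Things in the scene. Friction and masses are not known exactly. Their poses are not given: they have to be found in the camera images.
- solder_bar: the loose cast solder bar on the open bench in the left half, right or left of the scale, plain light grey metal, 186 mm long (along its own y), 16 mm wide (x), 12 mm high, 0.18 to 0.29 kg; origin at the centre of its underside. (Two like bars lie fixed inside the cage; leave those.)
- pan_top (a point): centre of the upper face of the scale's round flat steel pan, 110 mm across, no rim, about 76 mm above the bench, on a grey box scale 110 mm square with a small dial in front. The pan only moves straight down
- scale_pan (a joint): how far the pan is pressed down on its spring (m): 0 unloaded, about 0.005 to 0.010 with the bar on it, stop at 0.014
- cage: grey store cage fixed to the bench, 250 mm wide, 150 mm high, gate on the side that faces the robot. Origin on the bench under the gate plane; its x points from the gate into the cage, y to the left as seen from the robot, z up
- gate_hinge (a point): point on the gate's upright hinge axis, at the gate's left edge, 75 mm above the bench (fixed to the cage). The closed gate reaches from here 185 mm to the cage's -y; its top is 150 mm above the bench
- gate (a joint): gate angle (rad): 0 shut; grows as its free right edge swings out of the cage toward the robot (cage -x), up to 1.2. A light spring shuts it (about 0.08 N m shut, 0.13 N m at 20 degrees)
- bolt_knob (a point): grip point on the bolt's upright round steel handle, which is 16 mm in diameter and stands up in front of the gate; this point is 62 mm above the bolt's axis and at 187 mm above the bench when sagged, with a 21 mm ball 14 mm above it. Gate top and bolt straps end about 30 mm below this point. The bolt lies 26 mm in front of the gate plane; moves with the bolt and gate; its axes are those of the gate (y along the bolt, the way it is drawn)
- bolt_head (a point): centre of the 26 mm diameter, 12 mm long head at the bolt's right end (the bolt rod is 12 mm in diameter). Shut, it sits in the keeper just beyond the lip
- keeper_lip (a point): top of the keeper's bent lip, 5 mm thick along the bolt, on the latch post right of the gate. It overlaps the lower 6 mm of the sagged bolt head; the keeper's front wall stops the gate until the head has passed the lip
- bolt_slide (a joint): how far the bolt is drawn (m): near 0 shut, grows as it is pulled left along the gate toward the hinge; the lip stops a sagged bolt at about 0.006; clear of the keeper from 0.025; end stop 0.045. Friction about 1 N
- bolt_lift (a joint): how far the bolt is lifted in its tall straps (m): 0 sagged, must be over 0.007 to pass the lip, stop at 0.018; it drops back when let go (lifting it takes about 1.5 N)
- marker: marker pen 15 x 132 mm at the left, bystander; origin at its middle underneath
- tweezers: tweezers 149 x 20 x 9 mm on the orange cloth by the cage, bystander; origin at the middle underneath
- timer: small white timer 62 x 68 x 21 mm at the back between the hot plates, bystander; origin under its centre
- pliers: long-nose pliers 52 x 161 x 11 mm at the left, bystander; origin under its centre
- cot_jar: jar with orange lid, 62 mm wide, 66 mm high, at the left, bystander; origin under its centre

How it is judged (in metres and radians):
On the way, in this order (a step that is already met when the one before it is completed fails the run):
1. the bar lies on the scale pan, centred, and is let go (horizontal distance between solder_bar and pan_top below 0.02 m and value of joint scale_pan above 0.003 m and angle between solder_bar's own z axis and vertical below 0.12 rad and contact force between the fingers and solder_bar below 0.1 N), for 0.3 s.
2. the bolt is drawn clear of the keeper (value of joint bolt_slide above 0.027 m), for 0.1 s.
At the end, for the whole second after the job is handed in: the gripper is still holding the gate, at rest, 0.2 to 0.6 rad (11 to 34 degrees) open with the bolt clear of the keeper, and the solder bar lies level on the pressed-down pan with its centre within 22 mm of the pan's centre (value of joint gate between 0.2 and 0.6 rad and velocity of joint gate between -0.1 and 0.1 rad/s and contact force between any of the fingers, the arm and cage above 0.3 N and value of joint bolt_slide above 0.025 m and horizontal distance between solder_bar and pan_top below 0.022 m and value of joint scale_pan above 0.003 m and angle between solder_bar's own z axis and vertical below 0.12 rad and linear speed of solder_bar below 0.03 m/s); the arm keeps its last pose, push and grip.
It fails at once if the bolt head is forced through the lip without lifting it (value of joint bolt_slide between 0.011 and 0.017 m and value of joint bolt_lift below 0.004 m).
It fails at once if the gate is forced open with the bolt still in the keeper (value of joint gate above 0.15 rad and value of joint bolt_slide below 0.015 m).
It fails at once if another thing on the bench is moved by more than 30 mm (distance of any of marker, tweezers, timer, pliers, cot_jar from where it was at the start of the episode above 0.03 m).
It also fails if it takes over 54 s, if anything falls off the work surface, if the arm or the gripper's body presses on something with over 40 N, if the wrist force passes 120 N, or if a joint passes its speed limit or range.

## Working session

There is one attempt and no reset: what is moved stays moved. The work goes in short steps, Python scripts to look and compute and a tool call to move; the robot and the scene stay as the last step left them, time stands still between calls to the robot, and variables do not carry over. Pictures are saved under pics/ and viewed, and the job is handed in when it is done.

Besides the shell and the picture viewer there is one more tool, called after "Call:" as a command line: name --argument value ..., lists and objects as JSON in quotes. apply_moves: Moves the arm, as the interface text tells. Its arguments: {"type":"object","properties":{"commands":{"type":"array"}},"required":["commands"]}

```bash
ls; mkdir -p pics; python3 - <<'E'
from cell import env
import cv2,numpy as np,pickle
s=env.state();print(s)
for n in("scene","top"):
    f=env.grab_frame(n);cv2.imwrite(f"pics/{n}0.png",f["pixels"]);pickle.dump(f,open(f"{n}0.pkl","wb"))
    print(n,f["vertical_fov"],f["cx"],f["cy"],f["dist_coeffs"],np.round(f["extrinsics"],3).tolist())
E
```

```text
pics
{'time': 0.0, 'joint_pos': array([-5.95545984e+01,  1.46515711e+01,  6.12901695e+00, -2.50685448e-02,
       -8.15835384e+01, -1.63072617e+01]), 'joint_vel': array([ 0.08171572, -0.04480776, -0.02813689,  0.057808  ,  0.01200826,
        0.02907799]), 'tau': array([ 1.14037430e-03, -3.86623585e+01,  2.37937206e+01,  5.36514670e+00,
       -5.98982064e-03, -2.69657261e-05]), 'ee_pos': array([ 134.30843417, -532.96735152,  303.00349003]), 'ee_rot': array([[-2.44197543e-01,  9.69725343e-01, -5.65125717e-04],
       [ 9.69723649e-01,  2.44198175e-01,  1.81564534e-03],
       [ 1.89867997e-03, -1.04639640e-04, -9.99998192e-01]]), 'ft_force': array([ 0.15128382, -0.28831375,  0.25391705]), 'ft_torque': array([0.01103548, 0.01815398, 0.00369489]), 'grip_width': 1.0034222502867123}
scene 46.22321427472336 273.2953798806069 211.85234807671554 [0.01286104 0.         0.         0.         0.        ] [[-0.561, -0.827, 0.007, 360.733], [-0.435, 0.288, -0.853, 316.67], [0.704, -0.482, -0.521, 1215.296], [0.0, 0.0, 0.0, 1.0]]
top 56.789713300247406 288.4439586736283 210.11361829812412 [-0.0198549  0.         0.         0.         0.       ] [[-0.001, -1.0, 0.013, 95.685], [-0.987, -0.001, -0.163, 517.987], [0.163, -0.013, -0.987, 1290.862], [0.0, 0.0, 0.0, 1.0]]
```

View pics/scene0.png

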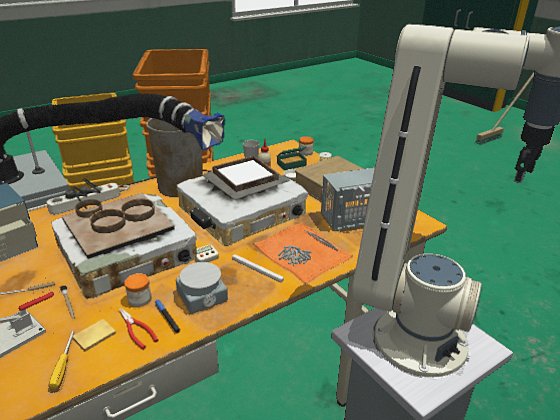

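View pics/top0.png

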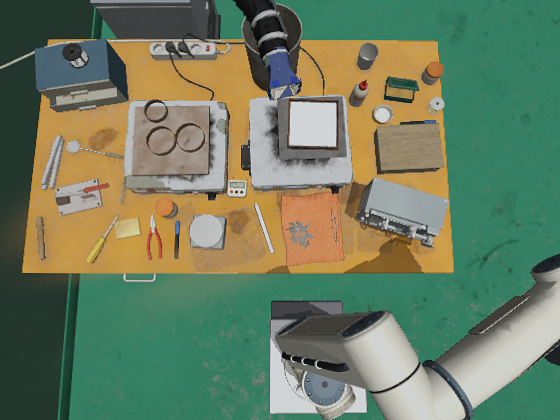

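The pictures show the bar at about (263,228) in top and (258,268) in scene. The pan is at (208,230) in top and the cage at about (403,210). Next come the helpers and zoomed crops.

```bash
cat > h.py <<'E'
import cv2,numpy as np,pickle
def K(f):
    H=f["pixels"].shape[0];fl=H/2/np.tan(np.radians(f["vertical_fov"]/2))
    return np.array([[fl,0,f["cx"]],[0,fl,f["cy"]],[0,0,1]])
def rays(f,px):
    px=np.array(px,float).reshape(-1,1,2)
    n=cv2.undistortPoints(px,K(f),np.array(f["dist_coeffs"])).reshape(-1,2)
    E=np.array(f["extrinsics"]);R=E[:3,:3];t=E[:3,3]
    return -R.T@t,(np.c_[n,np.ones(len(n))]@R)   # dir has camera z=1
def plane(f,px,z):
    o,d=rays(f,px);return o+d*((z-o[2])/d[:,2])[:,None]
def dep(f,px):
    o,d=rays(f,px);p=np.array(px,int).reshape(-1,2);return o+d*f["depth"][p[:,1],p[:,0]][:,None]
def proj(f,P):
    E=np.array(f["extrinsics"]);return cv2.projectPoints(np.array(P,float).reshape(-1,1,3),cv2.Rodrigues(E[:3,:3])[0],E[:3,3],K(f),np.array(f["dist_coeffs"]))[0].reshape(-1,2)
def cloud(f):
    h,w=f["depth"].shape;u,v=np.meshgrid(np.arange(w),np.arange(h));px=np.c_[u.ravel(),v.ravel()]
    o,d=rays(f,px);return (o+d*f["depth"].ravel()[:,None]).reshape(h,w,3)
def load(n):return pickle.load(open(n+".pkl","rb"))
def crop(f,x0,y0,x1,y1,k,name):
    cv2.imwrite(name,cv2.resize(f["pixels"][y0:y1,x0:x1],None,fx=k,fy=k,interpolation=cv2.INTER_CUBIC))
E
python3 - <<'E'
from h import *
t=load("top0");s=load("scene0")
crop(t,345,165,455,255,7,"pics/tcage.png");crop(s,310,155,400,245,6.6,"pics/scage.png")
# bar
for f,n,box in((t,"top",(245,195,280,260)),(s,"scene",(225,245,292,290))):
    x0,y0,x1,y1=box;hsv=cv2.cvtColor(f["pixels"],cv2.COLOR_BGR2HSV)
    m=np.zeros(hsv.shape[:2],np.uint8);m[y0:y1,x0:x1]=((hsv[y0:y1,x0:x1,1]<60)&(hsv[y0:y1,x0:x1,2]>110))*255
    c=max(cv2.findContours(m,cv2.RETR_EXTERNAL,cv2.CHAIN_APPROX_NONE)[0],key=cv2.contourArea)
    r=cv2.minAreaRect(c);print(n,r,cv2.contourArea(c))
    b=cv2.boxPoints(r);P=plane(f,b,12);print(P.round(1).tolist(), plane(f,r[0],12))
C=cloud(t);print("depth at bar", C[228,263],C[215,260],C[240,267])
for f,n,box in((t,"top",(185,208,232,252)),(s,"scene",(170,255,230,295))):
    C=cloud(f);x0,y0,x1,y1=box;Z=C[y0:y1,x0:x1].reshape(-1,3)
    q=Z[(Z[:,2]>70)&(Z[:,2]<84)];print(n,len(q),q.min(0),q.max(0),q.mean(0),cv2.minEnclosingCircle(q[:,:2].astype(np.float32)))
E
```

```text
top ((263.6500244140625, 227.95001220703125), (52.177581787109375, 3.7947330474853516), 71.56504821777344) 151.5
[[545.4, 217.6, 12.0], [549.7, 205.0, 12.0], [376.3, 146.1, 12.0], [372.1, 158.5, 12.0]] [[459.99950024 181.49892434  12.        ]]
scene ((257.364013671875, 267.2889404296875), (54.55524444580078, 4.790217399597168), 25.201122283935547) 188.5
[[535.5, 223.8, 12.0], [551.1, 207.7, 12.0], [376.6, 146.8, 12.0], [364.0, 162.7, 12.0]] [[453.97582798 184.32716176  12.        ]]
depth at bar [459.53889806 183.63071964  14.40525349] [506.08751109 194.87407654   8.67369303] [418.49030153 169.76151402   6.59034141]
top 846 [389.28909868 315.46958537  70.0805402 ] [496.47558394 425.54638772  83.30235115] [443.46182261 369.86971083  75.2774922 ] ((443.7254943847656, 370.5898132324219), 55.32505798339844)
scene 862 [387.34234136 316.15350408  71.30245787] [502.16371391 424.72618036  81.95706668] [441.89407614 371.64760622  76.61321277] ((444.6019592285156, 371.3882141113281), 57.813323974609375)
```

View cage.

View pics/tcage.png

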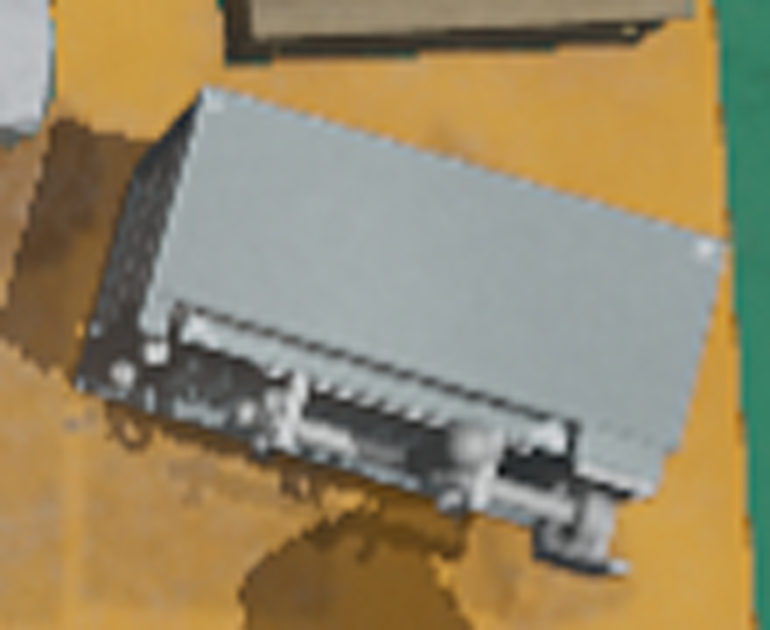

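View pics/scage.png

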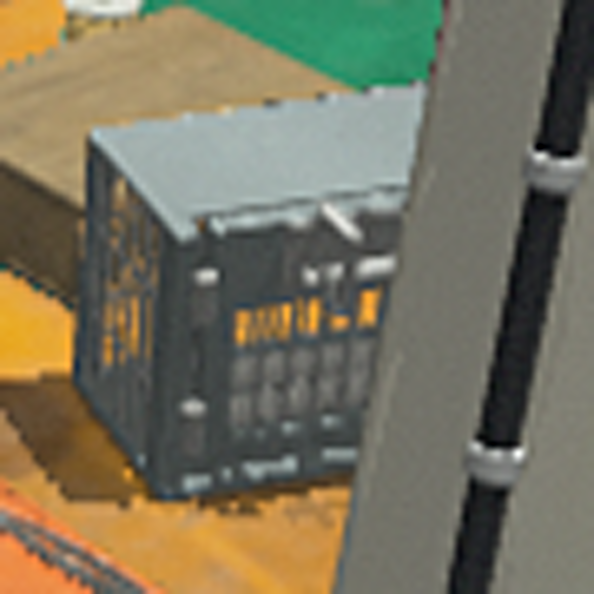

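```bash
python3 - <<'E'
from h import *
t=load("top0");s=load("scene0")
C=cloud(t)
x0,y0,x1,y1=345,165,455,255
m=np.zeros((420,560),np.uint8);Z=C[y0:y1,x0:x1];m[y0:y1,x0:x1]=((Z[...,2]>140)&(Z[...,2]<165))*255
m=cv2.morphologyEx(m,cv2.MORPH_OPEN,np.ones((3,3)))
c=max(cv2.findContours(m,cv2.RETR_EXTERNAL,cv2.CHAIN_APPROX_NONE)[0],key=cv2.contourArea)
print(np.median(C[m>0][:,2]))
P=plane(t,c.reshape(-1,2),150)
r=cv2.minAreaRect(P[:,:2].astype(np.float32));print("roof",r,cv2.boxPoints(r).round(1).tolist())
k=np.array([[204,90],[725,240],[150,335],[655,495],[475,440],[570,425],[180,310],[595,520]])/7+[345,165]-.5
print("roof corners",plane(t,k[:4],150).round(1).tolist())
print("ball",plane(t,k[4:5],201).round(1), "depth",dep(t,k[4:5]))
print("gate ends",plane(t,k[5:7],150).round(1).tolist());print("head",plane(t,k[7:8],125).round(1).tolist())
Q=Z[Z[...,2]>180];print("high pts",Q.round(0).tolist())
E
```

```text
149.61862042791176
roof ((510.5265808105469, -275.19500732421875), (249.13067626953125, 130.19041442871094), 72.90470123291016) [[411.70001220703125, -375.1000061035156], [536.0999755859375, -413.3999938964844], [609.4000244140625, -175.3000030517578], [484.8999938964844, -137.0]]
roof corners [[606.8, -176.5, 150.0], [537.2, -412.7, 150.0], [493.1, -147.7, 150.0], [420.6, -372.9, 150.0]]
ball [[ 439.3 -275.7  201. ]] depth [[ 438.4034589  -273.13738371  208.56931778]]
gate ends [[452.2, -336.3, 150.0], [504.6, -161.7, 150.0]]
head [[411.6, -354.6, 125.0]]
high pts [[300.0, 112.0, 1357.0], [300.0, 112.0, 1357.0], [300.0, 112.0, 1357.0], [300.0, 112.0, 1357.0], [300.0, 112.0, 1357.0], [300.0, 112.0, 1357.0], [300.0, 112.0, 1357.0], [300.0, 112.0, 1357.0], [300.0, 112.0, 1357.0], [300.0, 112.0, 1357.0], [300.0, 112.0, 1357.0], [300.0, 112.0, 1357.0], [300.0, 112.0, 1357.0], [300.0, 112.0, 1357.0], [300.0, 112.0, 1357.0], [300.0, 112.0, 1357.0], [300.0, 112.0, 1357.0], [300.0, 112.0, 1357.0], [300.0, 112.0, 1357.0], [300.0, 112.0, 1357.0], [300.0, 112.0, 1357.0], [300.0, 112.0, 1357.0],
[... 764 characters left out ...]
.0], [431.0, -265.0, 201.0], [431.0, -267.0, 204.0], [430.0, -269.0, 208.0], [431.0, -272.0, 208.0], [430.0, -275.0, 209.0], [431.0, -279.0, 205.0], [431.0, -281.0, 208.0], [430.0, -267.0, 186.0], [429.0, -268.0, 190.0], [428.0, -268.0, 201.0], [428.0, -269.0, 207.0], [428.0, -272.0, 206.0], [428.0, -275.0, 206.0], [428.0, -278.0, 208.0], [427.0, -270.0, 185.0], [425.0, -270.0, 202.0], [425.0, -273.0, 202.0], [425.0, -276.0, 204.0], [300.0, 112.0, 1357.0], [300.0, 112.0, 1357.0], [300.0, 112.0, 1357.0], [300.0, 112.0, 1357.0], [300.0, 112.0, 1357.0], [300.0, 112.0, 1357.0], [300.0, 112.0, 1357.0], [300.0, 112.0, 1357.0], [300.0, 112.0, 1357.0], [300.0, 112.0, 1357.0], [300.0, 112.0, 1357.0]]
```

Call:
apply_moves --commands '[{"tx":25,"ty":20,"hand":1},{"tx":70,"ty":56,"hand":1},{"tx":115,"ty":92,"hand":1},{"tx":160,"ty":128,"hand":1},{"tx":205,"ty":164,"hand":1},{"tx":250,"ty":200,"hand":1},{"tx":295,"ty":235,"hand":1},{"tx":340,"ty":271,"hand":1},{"tx":385,"ty":307,"hand":1},{"tx":420,"ty":335,"hand":1}]'

```text
invalid input at $.commands[0]: expected keys tx, ty, tz, turn, hand
```

Call:
apply_moves --commands '[{"tx":35,"ty":28,"tz":0,"turn":-1,"hand":1},{"tx":75,"ty":60,"tz":20,"turn":-2,"hand":1},{"tx":115,"ty":92,"tz":40,"turn":-3,"hand":1},{"tx":155,"ty":124,"tz":60,"turn":-4,"hand":1},{"tx":185,"ty":147,"tz":80,"turn":-4.7,"hand":1},{"tx":194,"ty":155,"tz":100,"turn":-4.7,"hand":1},{"tx":194,"ty":155,"tz":120,"turn":-4.7,"hand":1},{"tx":194,"ty":155,"tz":120,"turn":-4.7,"hand":1}]'

```text
time: 1.1
ee_pos: [236.5, -306.6, 182.7]
ee_rot: [[-0.323, 0.946, -0.003], [0.946, 0.323, 0.002], [0.003, -0.002, -1.0]]
ft_force: [0.2, -0.5, 0.3]
grip_width: 0.997
```

```bash
python3 - <<'E'
from cell import env
from h import *
s=env.state();print(s["time"],s["ee_pos"],s["ee_rot"].round(3).tolist(),s["joint_pos"].round(1))
for n in("scene","top"):
    f=env.grab_frame(n);pickle.dump(f,open(f"{n}1.pkl","wb"));cv2.imwrite(f"pics/{n}1.png",f["pixels"])
crop(load("scene1"),310,140,440,245,6,"pics/scage1.png")
crop(load("top1"),345,165,455,255,7,"pics/tcage1.png")
E
```

```text
1.1 [ 236.48230738 -306.55622902  182.72263058] [[-0.323, 0.946, -0.003], [0.946, 0.323, 0.002], [0.003, -0.002, -1.0]] [-28.9   0.8 -28.6  -0.  -60.8 -42.3]
```

Call:
apply_moves --commands '[{"tx":25,"ty":24,"tz":0,"turn":0,"hand":1},{"tx":65,"ty":61,"tz":0,"turn":0,"hand":1},{"tx":105,"ty":99,"tz":0,"turn":0,"hand":1},{"tx":145,"ty":137,"tz":0,"turn":0,"hand":1},{"tx":185,"ty":175,"tz":0,"turn":0,"hand":1},{"tx":225,"ty":212,"tz":0,"turn":0,"hand":1},{"tx":265,"ty":250,"tz":0,"turn":0,"hand":1},{"tx":305,"ty":288,"tz":0,"turn":0,"hand":1},{"tx":345,"ty":326,"tz":0,"turn":0,"hand":1},{"tx":380,"ty":359,"tz":0,"turn":0,"hand":1}]'

```text
time: 2.45
ee_pos: [455.6, 170.3, 184.9]
ee_rot: [[-0.323, 0.946, 0.002], [0.946, 0.323, 0.001], [0.0, 0.002, -1.0]]
ft_force: [0.2, -0.4, 0.2]
grip_width: 1.001
```

```bash
python3 - <<'E'
from cell import env
from h import *
s=env.state();print(s["time"],s["ee_pos"],s["ee_rot"].round(3).tolist(),s["joint_pos"].round(1))
for n in("scene","top"):
    f=env.grab_frame(n);pickle.dump(f,open(f"{n}1.pkl","wb"));cv2.imwrite(f"pics/{n}1.png",f["pixels"])
crop(load("scene1"),310,140,440,245,6,"pics/scage1.png")
crop(load("top1"),345,165,455,255,7,"pics/tcage1.png")
crop(load("scene1"),150,180,330,320,4.4,"pics/sbar1.png")
E
```

```text
2.45 [455.62214318 170.2523102  184.9419025 ] [[-0.323, 0.946, 0.002], [0.946, 0.323, 0.001], [0.0, 0.002, -1.0]] [  39.    11.6  -15.7    0.   -62.6 -110.2]
```

View pics/scage1.png

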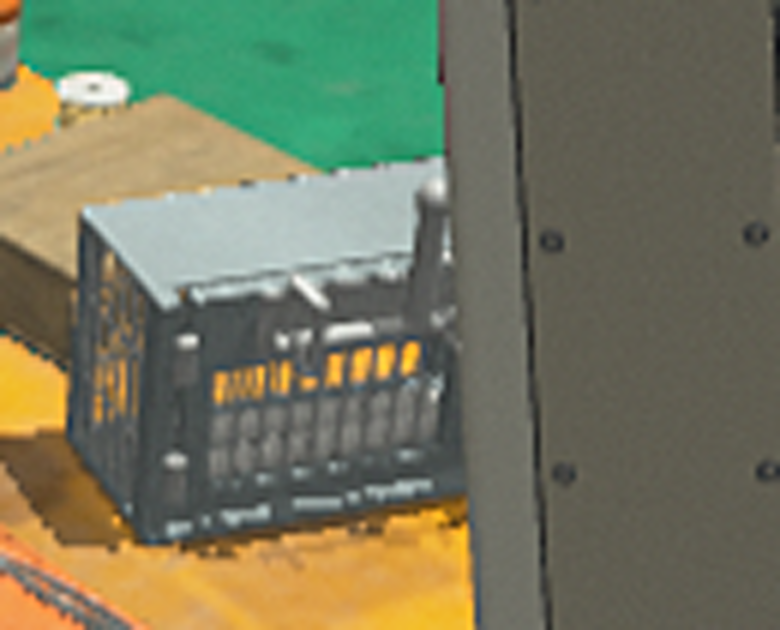

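View pics/sbar1.png

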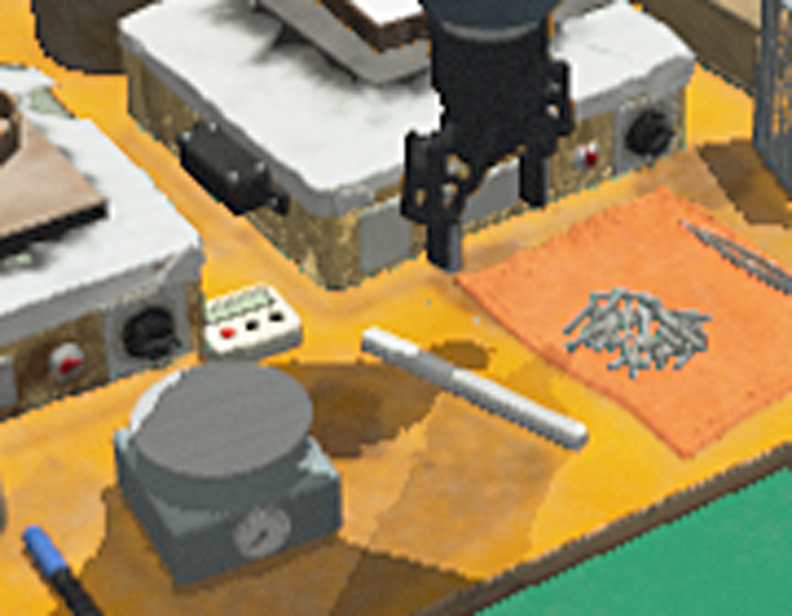

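View pics/top1.png

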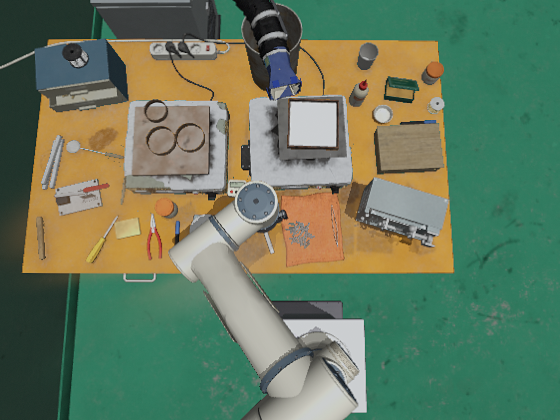

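Call:
apply_moves --commands '[{"tx":10,"ty":7,"tz":10,"turn":0,"hand":1},{"tx":10,"ty":7,"tz":50,"turn":0,"hand":1},{"tx":10,"ty":7,"tz":80,"turn":0,"hand":1},{"tx":10,"ty":7,"tz":95,"turn":0,"hand":1},{"tx":10,"ty":7,"tz":95,"turn":0,"hand":1},{"tx":10,"ty":7,"tz":95,"turn":0,"hand":1}]'

```text
time: 3.3
ee_pos: [458.2, 179.9, 89.7]
ee_rot: [[-0.323, 0.947, 0.001], [0.947, 0.323, 0.001], [0.0, 0.001, -1.0]]
ft_force: [-0.6, -0.1, 0.4]
grip_width: 1.0
```

```bash
python3 - <<'E'
from cell import env
from h import *
s=env.state();print(s["time"],s["ee_pos"],s["ee_rot"].round(3).tolist())
for n in("scene",):
    f=env.grab_frame(n);pickle.dump(f,open(f"{n}2.pkl","wb"))
crop(load("scene2"),200,200,320,300,6,"pics/sbar2.png")
E
```

```text
3.3 [458.17338045 179.90214336  89.67021196] [[-0.323, 0.947, 0.001], [0.947, 0.323, 0.001], [0.0, 0.001, -1.0]]
```

View pics/sbar2.png

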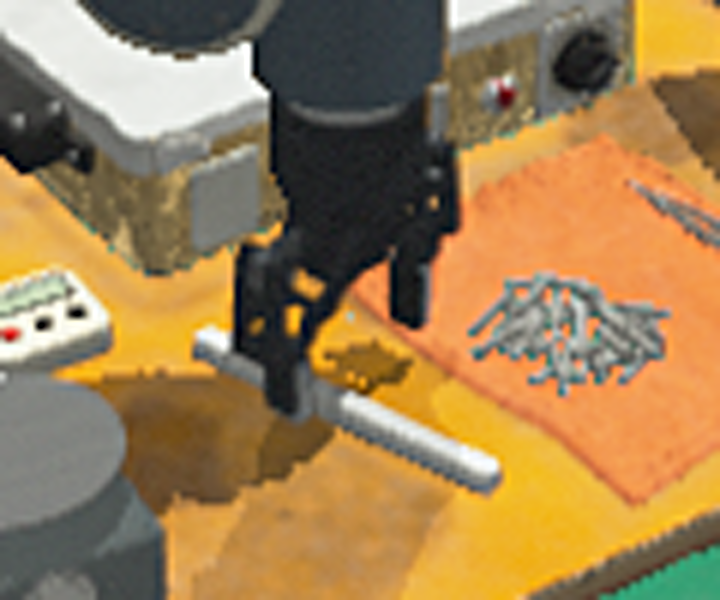

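Call:
apply_moves --commands '[{"tx":1.5,"ty":1.5,"tz":8,"turn":0,"hand":1},{"tx":1.5,"ty":1.5,"tz":14.5,"turn":0,"hand":0.3},{"tx":1.5,"ty":1.5,"tz":14.5,"turn":0,"hand":-0.3},{"tx":1.5,"ty":1.5,"tz":14.5,"turn":0,"hand":-1},{"tx":1.5,"ty":1.5,"tz":14.5,"turn":0,"hand":-1},{"tx":1.5,"ty":1.5,"tz":14.5,"turn":0,"hand":-1},{"tx":1.5,"ty":1.5,"tz":14.5,"turn":0,"hand":-1},{"tx":1.5,"ty":1.5,"tz":14.5,"turn":0,"hand":-1}]'

```text
time: 4.35
ee_pos: [458.8, 182.0, 74.8]
ee_rot: [[-0.323, 0.946, 0.0], [0.946, 0.323, 0.0], [0.0, 0.0, -1.0]]
ft_force: [-2.0, 0.5, 5.5]
grip_width: 0.162
```

Call:
apply_moves --commands '[{"tx":0,"ty":0,"tz":-10,"turn":0,"hand":-1},{"tx":0,"ty":0,"tz":-40,"turn":0,"hand":-1},{"tx":0,"ty":0,"tz":-80,"turn":0,"hand":-1},{"tx":0,"ty":0,"tz":-110,"turn":0,"hand":-1},{"tx":0,"ty":0,"tz":-120,"turn":0,"hand":-1},{"tx":0,"ty":0,"tz":-120,"turn":0,"hand":-1},{"tx":0,"ty":0,"tz":-120,"turn":0,"hand":-1}]'

```text
time: 5.22
ee_pos: [457.9, 181.4, 192.8]
ee_rot: [[-0.323, 0.947, -0.003], [0.947, 0.323, -0.001], [-0.001, -0.003, -1.0]]
ft_force: [-0.1, 0.2, -2.5]
grip_width: 0.158
```

```bash
python3 - <<'E'
from cell import env
from h import *
s=env.state();print(s["time"],s["ee_pos"],s["ft_force"],s["ft_torque"])
for n in("scene","top"):
    f=env.grab_frame(n);pickle.dump(f,open(f"{n}3.pkl","wb"))
crop(load("scene3"),200,150,320,250,6,"pics/sbar3.png")
crop(load("top3"),150,160,330,270,4.4,"pics/tbar3.png")
E
```

```text
5.225 [457.9116282  181.44094252 192.76116503] [-0.11748903  0.18895912 -2.45680323] [ 0.03955186 -0.0340824   0.01419342]
```

View pics/sbar3.png

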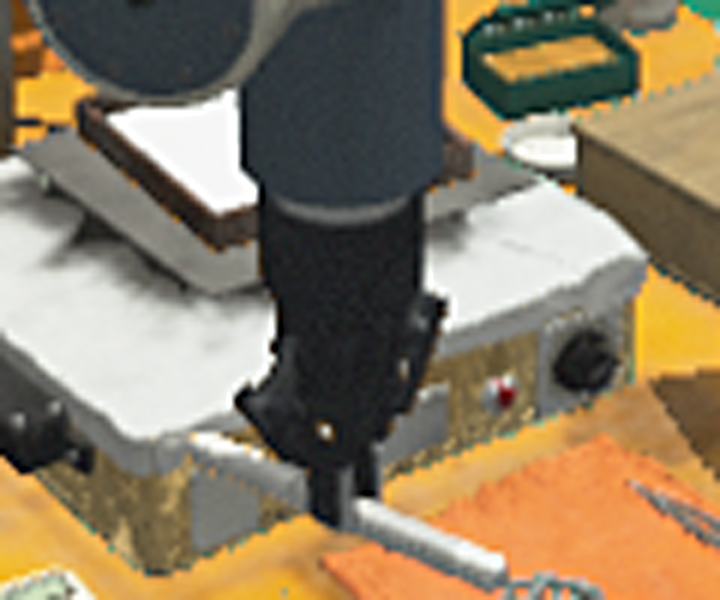

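View pics/tbar3.png

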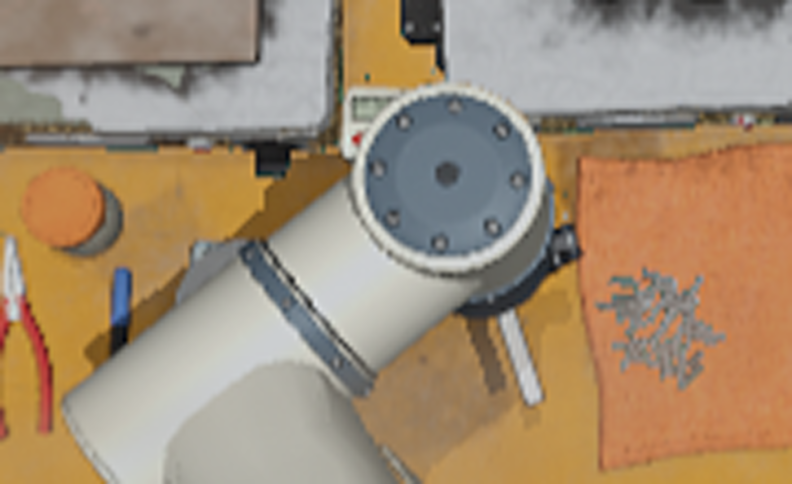

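```bash
python3 - <<'E'
from h import *
from cell import env
f=load("scene3")
k=np.array([[195,436],[505,578],[200,452],[480,585],[505,560]])/6+[200,150]-.5
for z in (118,130): print(z,plane(f,k,z).round(1).tolist())
t=load("top3")
k=np.array([[530,402],[543,398]])/4.4+[150,160]-.5
print(plane(t,k,124).round(1).tolist())
# predicted ends if centred at tcp
c=np.array([457.9,181.4]);d=np.array([.9466,.3224])
for e in(-93,93): print((c+e*d).round(1), (proj(f,[*(c+e*d),124])[0]-[200,150]+.5)*6,(proj(t,[*(c+e*d),124])[0]-[150,160]+.5)*4.4)
E
```

```text
118 [[561.5, 203.1, 118.0], [378.8, 145.5, 118.0], [547.6, 208.3, 118.0], [380.6, 158.2, 118.0], [390.5, 137.3, 118.0]]
130 [[545.0, 212.2, 130.0], [365.1, 155.4, 130.0], [531.3, 217.3, 130.0], [366.8, 167.9, 130.0], [376.6, 147.3, 130.0]]
[[373.8, 155.2, 124.0], [376.7, 145.9, 124.0]]
[369.9 151.4] [505.9147067 580.842735 ] [535.22188325 407.55744849]
[545.9 211.4] [195.8276437  445.04856912] [454.92613418 166.85287822]
```

Call:
apply_moves --commands '[{"tx":15,"ty":4,"tz":0,"turn":0,"hand":-1},{"tx":45,"ty":11,"tz":0,"turn":0,"hand":-1},{"tx":80,"ty":20,"tz":0,"turn":0,"hand":-1},{"tx":115,"ty":29,"tz":0,"turn":0,"hand":-1},{"tx":150,"ty":37,"tz":0,"turn":0,"hand":-1},{"tx":174,"ty":43,"tz":0,"turn":0,"hand":-1},{"tx":184,"ty":46,"tz":5,"turn":0,"hand":-1},{"tx":184,"ty":46,"tz":10,"turn":0,"hand":-1},{"tx":184,"ty":46,"tz":15,"turn":0,"hand":-1},{"tx":184,"ty":46,"tz":15,"turn":0,"hand":-1}]'

```text
time: 6.58
ee_pos: [442.8, 369.8, 178.9]
ee_rot: [[-0.322, 0.947, -0.001], [0.947, 0.322, -0.001], [-0.001, -0.001, -1.0]]
ft_force: [-1.1, 0.4, -3.2]
grip_width: 0.162
```

```bash
python3 - <<'E'
from cell import env
from h import *
for n in("scene",):
    f=env.grab_frame(n);pickle.dump(f,open(f"{n}4.pkl","wb"))
s=env.state();print(s["time"],s["ee_pos"],s["ee_rot"].round(3).tolist(),s["ft_force"])
crop(load("scene4"),130,190,270,310,5,"pics/sbar4.png")
E
```

```text
6.625 [442.93482981 370.066393   179.31897747] [[-0.322, 0.947, -0.0], [0.947, 0.322, -0.0], [-0.0, -0.0, -1.0]] [ 0.50741338 -0.34261012 -2.25922723]
```

View pics/sbar4.png

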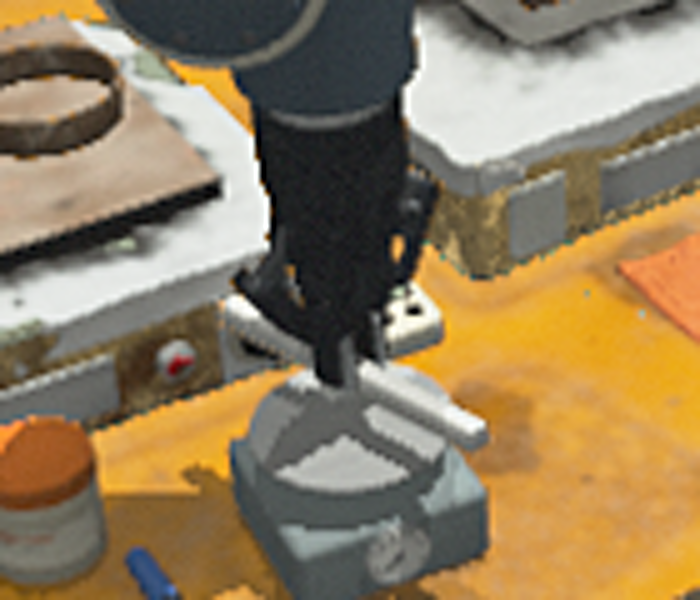

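Call:
apply_moves --commands '[{"tx":0,"ty":0,"tz":10,"turn":0,"hand":-1},{"tx":0,"ty":0,"tz":20,"turn":0,"hand":-1},{"tx":0,"ty":0,"tz":27,"turn":0,"hand":-1},{"tx":0,"ty":0,"tz":31,"turn":0,"hand":-1},{"tx":0,"ty":0,"tz":34,"turn":0,"hand":-1},{"tx":0,"ty":0,"tz":34,"turn":0,"hand":-1},{"tx":0,"ty":0,"tz":34,"turn":0,"hand":-1},{"tx":0,"ty":0,"tz":34,"turn":0,"hand":-1}]'

```text
time: 7.62
ee_pos: [442.9, 370.9, 145.7]
ee_rot: [[-0.323, 0.946, 0.0], [0.946, 0.323, 0.0], [0.0, 0.0, -1.0]]
ft_force: [-0.5, -0.2, -0.9]
grip_width: 0.163
```

Call:
apply_moves --commands '[{"tx":0,"ty":0,"tz":2,"turn":0,"hand":-1},{"tx":0,"ty":0,"tz":2,"turn":0,"hand":-0.6},{"tx":0,"ty":0,"tz":2,"turn":0,"hand":-0.4},{"tx":0,"ty":0,"tz":2,"turn":0,"hand":-0.2},{"tx":0,"ty":0,"tz":2,"turn":0,"hand":0},{"tx":0,"ty":0,"tz":2,"turn":0,"hand":0.2},{"tx":0,"ty":0,"tz":2,"turn":0,"hand":0.2}]'

```text
time: 8.5
ee_pos: [442.8, 370.9, 143.4]
ee_rot: [[-0.323, 0.946, 0.0], [0.946, 0.323, 0.0], [0.0, 0.0, -1.0]]
ft_force: [-0.3, -0.6, -0.6]
grip_width: 0.601
```

Call:
apply_moves --commands '[{"tx":0,"ty":0,"tz":-10,"turn":0,"hand":0.2},{"tx":0,"ty":0,"tz":-40,"turn":0,"hand":0.2},{"tx":0,"ty":0,"tz":-90,"turn":0,"hand":0.2},{"tx":0,"ty":0,"tz":-140,"turn":0,"hand":0.2},{"tx":0,"ty":0,"tz":-165,"turn":0,"hand":0.2},{"tx":0,"ty":0,"tz":-165,"turn":0,"hand":0.2}]'

```text
time: 9.25
ee_pos: [443.4, 371.3, 311.8]
ee_rot: [[-0.323, 0.946, 0.004], [0.946, 0.323, 0.005], [0.003, 0.005, -1.0]]
ft_force: [0.1, -0.4, 0.4]
grip_width: 0.598
```

```bash
python3 - <<'E'
from cell import env
from h import *
for n in("scene",):
    f=env.grab_frame(n);pickle.dump(f,open(f"{n}5.pkl","wb"))
s=env.state();print(s["time"],s["ee_pos"],s["ee_rot"].round(3).tolist(),s["ft_force"],s["joint_pos"].round(1))
crop(load("scene5"),130,190,270,310,5,"pics/sbar5.png")
E
```

```text
9.3 [442.83977242 371.01794308 309.62410556] [[-0.323, 0.946, 0.001], [0.946, 0.323, 0.002], [0.002, 0.002, -1.0]] [-0.613504    0.4278149  -0.71346548] [  55.5   17.6   11.2   -0.   -83.4 -126.6]
```

View pics/sbar5.png

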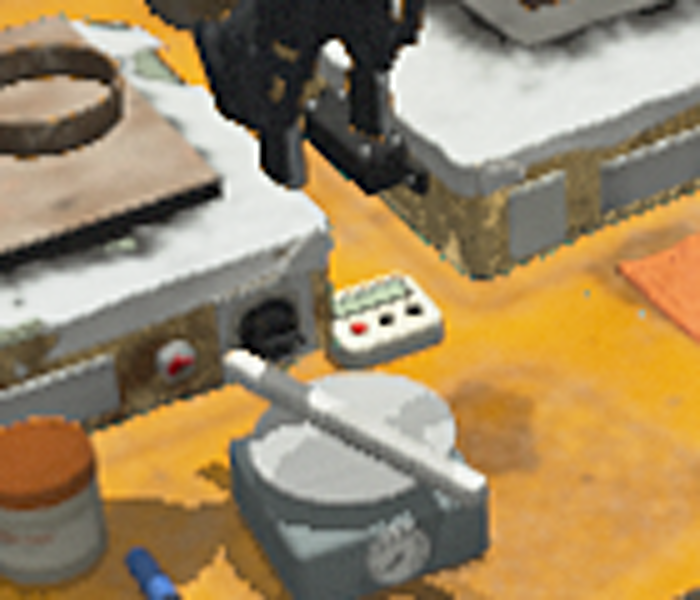

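```bash
python3 - <<'E'
from h import *
f=load("scene5")
k=np.array([[230,358],[482,482]])/5+[130,190]-.5
P=plane(f,k,80);print(P.round(1),P.mean(0),np.linalg.norm(P[0]-P[1]))
C=cloud(f)
# pan height by depth
for px in ((290,460),(400,400)):
    u,v=int(px[0]/5+130),int(px[1]/5+190);print(C[v-1:v+2,u-1:u+2,2].mean())
for q in np.linspace(.1,.9,7):
    p=(k[0]*(1-q)+k[1]*q).round().astype(int);print(C[p[1],p[0]].round(1))
# ball by two rays
t=load("top1");s=load("scene1")
o1,d1=rays(t,np.array([[475,440]])/7+[345,165]-.5);o2,d2=rays(s,np.array([[435,188]])/6+[310,140]-.5)
d1=d1[0]/np.linalg.norm(d1);d2=d2[0]/np.linalg.norm(d2)
A=np.c_[d1,-d2];x=np.linalg.lstsq(A,o2-o1,rcond=None)[0];print("ball",o1+x[0]*d1,o2+x[1]*d2)
E
```

```text
[[527.5 402.9  80. ]
 [359.4 339.7  80. ]] [443.4676194  371.28778354  80.        ] 179.60231426013152
68.29984419827392
68.21401828988317
[507.3 395.9  80. ]
[484.8 388.7  81.1]
[462.3 379.   81.4]
[438.9 370.3  79.5]
[420.6 362.2  78.1]
[398.6 353.1  78.8]
[377.4 344.   79.1]
ball [ 438.64939545 -273.82472421  206.52255009] [ 439.03222014 -273.42455197  206.43416487]
```

View pics/tcage1.png

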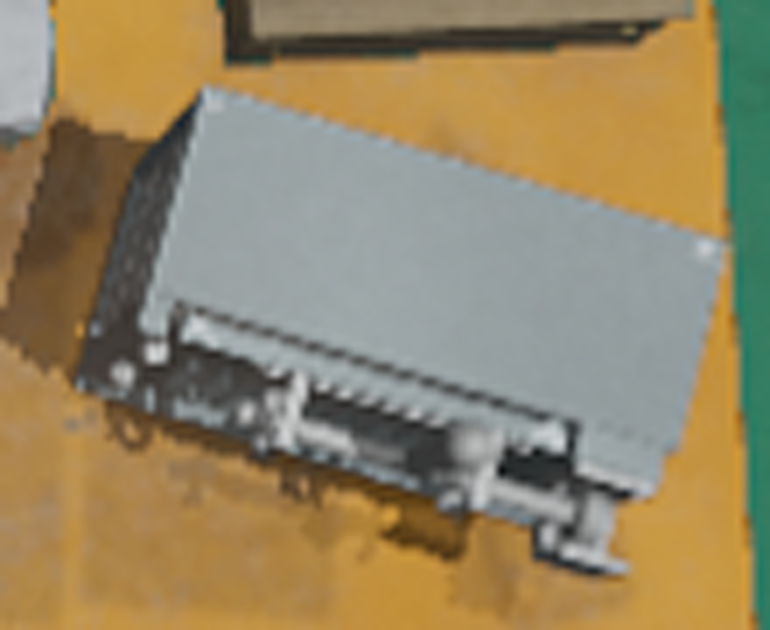

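Call:
apply_moves --commands '[{"tx":-24,"ty":-8.3,"tz":0,"turn":2,"hand":0.4},{"tx":-66,"ty":-23,"tz":0,"turn":5,"hand":0.4},{"tx":-108,"ty":-37.6,"tz":0,"turn":8,"hand":0.4},{"tx":-150,"ty":-52.2,"tz":0,"turn":11,"hand":0.4},{"tx":-192,"ty":-66.8,"tz":0,"turn":14,"hand":0.4},{"tx":-234,"ty":-81.5,"tz":0,"turn":17,"hand":0.4},{"tx":-276,"ty":-96,"tz":0,"turn":20,"hand":0.4},{"tx":-318,"ty":-110.7,"tz":0,"turn":23,"hand":0.4},{"tx":-360,"ty":-125.3,"tz":0,"turn":26,"hand":0.4},{"tx":-390,"ty":-136,"tz":0,"turn":28,"hand":0.4}]'

```text
time: 10.55
ee_pos: [439.2, -43.8, 307.4]
ee_rot: [[0.161, 0.987, -0.002], [0.987, -0.161, -0.0], [-0.001, -0.002, -1.0]]
ft_force: [0.4, 0.6, 0.2]
grip_width: 0.7
```

```bash
cat > go.py <<'E'
from cell import env
from h import *
import sys
def to(x,y,z,yaw):
    s=env.state();R=s["ee_rot"];p=s["ee_pos"];d=R.T@(np.array([x,y,z])-p)
    cur=np.degrees(np.arctan2(R[1,1],R[0,1]));print("t",s["time"],"pos",p.round(1),"yaw_y",cur.round(2),"ft",s["ft_force"].round(1),"tq",s["ft_torque"].round(2),"grip",round(s["grip_width"],3))
    print("shift",d.round(1),"turn",round(cur-yaw,1))
if __name__=="__main__": to(*map(float,sys.argv[1:5]))
E
python3 - <<'E'
from h import *
# gate / knob refinement from depth + contours in unobstructed top0/top1
for n in("top0","top1"):
    t=load(n);C=cloud(t);Z=C[200:250,380:440].reshape(-1,3)
    q=Z[(Z[:,2]>198)&(Z[:,2]<216)];print(n,len(q),q.mean(0).round(1),q.min(0).round(1),q.max(0).round(1))
t=load("top1")
print(proj(t,[[437,-274,201],[437,-274,187],[437,-274,150]]))
crop(t,395,212,437,250,16,"pics/knob.png")
E
python3 go.py 437 -274 310 -17.1
```

```text
top0 39 [ 434.  -272.   206.9] [ 424.9 -281.3  201.1] [ 443.3 -263.9  213.8]
top1 40 [ 434.2 -272.1  207. ] [ 425.  -282.7  199.9] [ 443.6 -263.6  212.8]
[[411.844592   228.12067032]
 [410.34920147 228.66111275]
 [406.55940872 230.03057491]]
t 10.55 pos [439.2 -43.8 307.4] yaw_y -9.29 ft [0.4 0.6 0.2] tq [ 0.06 -0.08 -0.01] grip 0.7
shift [-227.5   35.    -2.5] turn 7.8
```

View pics/knob.png

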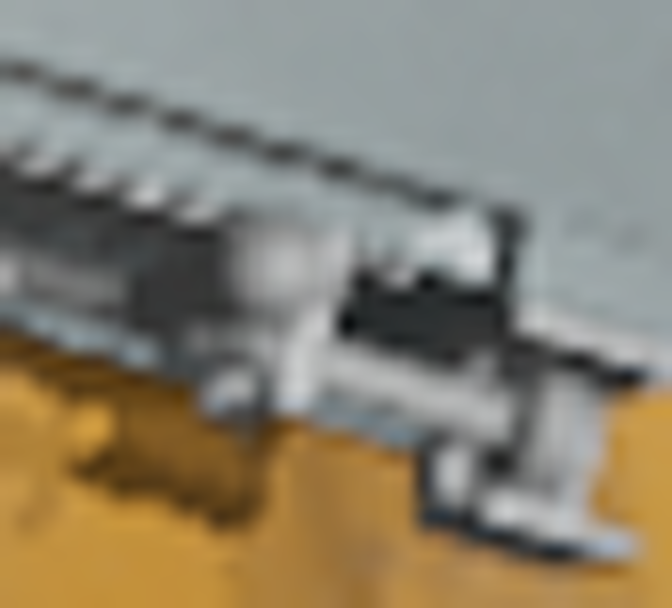

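Call:
apply_moves --commands '[{"tx":-30,"ty":5,"tz":0,"turn":1,"hand":0.6},{"tx":-70,"ty":11,"tz":0,"turn":3,"hand":0.6},{"tx":-110,"ty":17,"tz":0,"turn":5,"hand":0.6},{"tx":-150,"ty":23,"tz":-2,"turn":7,"hand":0.6},{"tx":-190,"ty":29,"tz":-3,"turn":7.8,"hand":0.6},{"tx":-215,"ty":33,"tz":-3,"turn":7.8,"hand":0.6},{"tx":-227,"ty":35,"tz":-3,"turn":7.8,"hand":0.6},{"tx":-227,"ty":35,"tz":-3,"turn":7.8,"hand":0.6},{"tx":-227,"ty":35,"tz":-3,"turn":7.8,"hand":0.6}]'

```text
time: 11.68
ee_pos: [438.4, -271.1, 311.3]
ee_rot: [[0.291, 0.957, -0.0], [0.957, -0.291, 0.0], [0.0, -0.0, -1.0]]
ft_force: [0.2, 0.3, 0.8]
grip_width: 0.8
```

```bash
python3 - <<'E'
from cell import env
from h import *
for n in("scene","top"):
    f=env.grab_frame(n);pickle.dump(f,open(f"{n}6.pkl","wb"));cv2.imwrite(f"pics/{n}6.png",f["pixels"])
crop(load("scene6"),310,100,430,200,6,"pics/s6.png")
E
python3 go.py 436.5 -273.5 238 -17.1
```

```text
t 11.775 pos [ 438.5 -271.   311.5] yaw_y -16.89 ft [ 0.4 -0.1 -0.4] tq [0.03 0.06 0.03] grip 0.803
shift [-3.  -1.3 73.5] turn 0.2
```

View pics/s6.png

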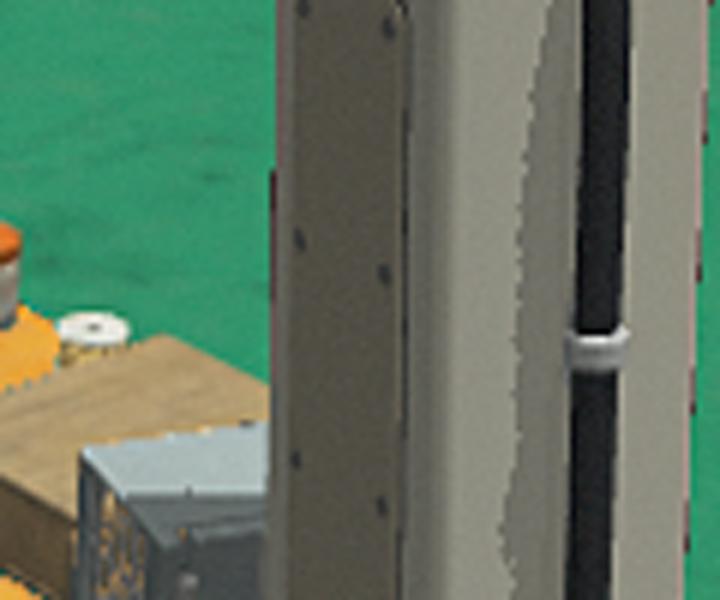

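Call:
apply_moves --commands '[{"tx":-3,"ty":-1.3,"tz":5,"turn":0,"hand":0.6},{"tx":-3,"ty":-1.3,"tz":20,"turn":0,"hand":0.6},{"tx":-3,"ty":-1.3,"tz":35,"turn":0,"hand":0.6},{"tx":-3,"ty":-1.3,"tz":50,"turn":0,"hand":0.6},{"tx":-3,"ty":-1.3,"tz":62,"turn":0,"hand":0.6},{"tx":-3,"ty":-1.3,"tz":70,"turn":0,"hand":0.6},{"tx":-3,"ty":-1.3,"tz":73.5,"turn":0,"hand":0.6},{"tx":-3,"ty":-1.3,"tz":73.5,"turn":0,"hand":0.6}]'

```text
time: 12.78
ee_pos: [436.4, -274.4, 238.0]
ee_rot: [[0.292, 0.957, 0.0], [0.957, -0.292, -0.0], [-0.0, 0.0, -1.0]]
ft_force: [-0.6, 0.1, -0.2]
grip_width: 0.802
```

```bash
python3 - <<'E'
from cell import env
from h import *
for n in("top",):
    f=env.grab_frame(n);pickle.dump(f,open(f"{n}7.pkl","wb"));crop(f,330,140,470,260,5.5,"pics/t7.png")
E
python3 go.py 436.5 -273.5 238 -17.1
```

```text
t 12.825 pos [ 436.5 -274.4  238.2] yaw_y -16.95 ft [ 0.1 -0.2  0.1] tq [-0.02 -0.04 -0.  ] grip 0.799
shift [ 0.9 -0.3  0.2] turn 0.1
```

View pics/t7.png

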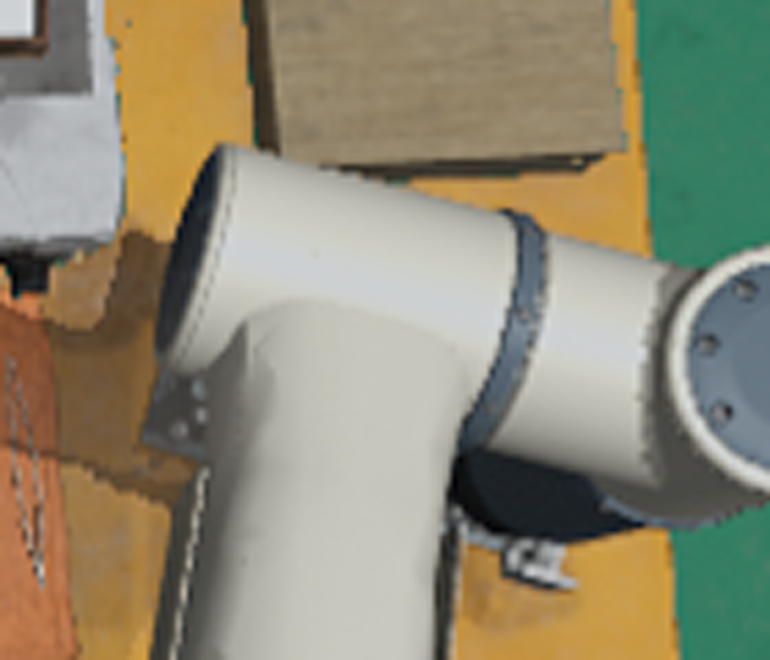

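Call:
apply_moves --commands '[{"tx":0.5,"ty":0,"tz":0,"turn":0,"hand":0.2},{"tx":0.5,"ty":0,"tz":0,"turn":0,"hand":-0.2},{"tx":0.5,"ty":0,"tz":0,"turn":0,"hand":-0.3},{"tx":0.5,"ty":0,"tz":0,"turn":0,"hand":-0.4},{"tx":0.5,"ty":0,"tz":0,"turn":0,"hand":-0.4}]'

```text
time: 13.45
ee_pos: [436.5, -273.8, 237.9]
ee_rot: [[0.292, 0.956, -0.0], [0.956, -0.292, 0.0], [0.0, -0.0, -1.0]]
ft_force: [-0.2, -0.3, 0.7]
grip_width: 0.299
```

Call:
apply_moves --commands '[{"tx":0,"ty":0,"tz":0,"turn":0,"hand":-0.45},{"tx":0,"ty":0,"tz":0,"turn":0,"hand":-0.5},{"tx":0,"ty":0,"tz":0,"turn":0,"hand":-0.5}]'

```text
time: 13.82
ee_pos: [436.4, -273.9, 237.9]
ee_rot: [[0.292, 0.957, -0.0], [0.957, -0.292, -0.0], [-0.0, -0.0, -1.0]]
ft_force: [0.0, 0.8, -0.1]
grip_width: 0.243
```

Call:
apply_moves --commands '[{"tx":0,"ty":0,"tz":0,"turn":0,"hand":-0.58},{"tx":0,"ty":0,"tz":0,"turn":0,"hand":-0.65},{"tx":0,"ty":0,"tz":0,"turn":0,"hand":-0.7}]'

```text
time: 14.2
ee_pos: [436.6, -273.8, 238.0]
ee_rot: [[0.292, 0.957, 0.0], [0.957, -0.292, 0.0], [0.0, 0.0, -1.0]]
ft_force: [0.2, 1.1, 0.0]
grip_width: 0.205
```

```bash
python3 go.py 436.5 -273.5 238 -17.1
```

```text
t 14.2 pos [ 436.6 -273.8  238. ] yaw_y -16.96 ft [0.2 1.1 0. ] tq [ 0.33 -0.07 -0.03] grip 0.205
shift [ 0.3 -0.1 -0. ] turn 0.1
```

Call:
apply_moves --commands '[{"tx":0,"ty":0,"tz":0,"turn":0,"hand":-1},{"tx":0,"ty":0,"tz":0,"turn":0,"hand":-1},{"tx":0,"ty":0,"tz":0,"turn":0,"hand":-1}]'

```text
time: 14.58
ee_pos: [436.5, -273.8, 237.9]
ee_rot: [[0.292, 0.957, 0.0], [0.957, -0.292, 0.0], [0.0, 0.0, -1.0]]
ft_force: [0.9, 0.4, 1.2]
grip_width: 0.208
```

Call:
apply_moves --commands '[{"tx":0,"ty":0,"tz":-2,"turn":0,"hand":-1},{"tx":0,"ty":0,"tz":-5,"turn":0,"hand":-1},{"tx":0,"ty":0,"tz":-8,"turn":0,"hand":-1},{"tx":0,"ty":0,"tz":-11,"turn":0,"hand":-1},{"tx":0,"ty":0,"tz":-12.5,"turn":0,"hand":-1},{"tx":0,"ty":0,"tz":-12.5,"turn":0,"hand":-1}]'

```text
time: 15.32
ee_pos: [436.5, -273.8, 250.5]
ee_rot: [[0.292, 0.957, 0.0], [0.957, -0.292, 0.0], [0.0, 0.0, -1.0]]
ft_force: [0.6, 1.4, -0.8]
grip_width: 0.205
```

```bash
python3 - <<'E'
from cell import env
from h import *
for n in("top","scene"):
    f=env.grab_frame(n);pickle.dump(f,open(f"{n}8.pkl","wb"))
crop(load("top8"),400,215,440,250,16,"pics/t8.png")
E
python3 go.py 436.5 -273.5 250 -17.1
```

```text
t 15.425 pos [ 436.4 -273.8  250.3] yaw_y -16.96 ft [ 1.   0.9 -1.1] tq [ 0.48 -0.26  0.03] grip 0.209
shift [ 0.3 -0.   0.3] turn 0.1
```

View pics/t8.png

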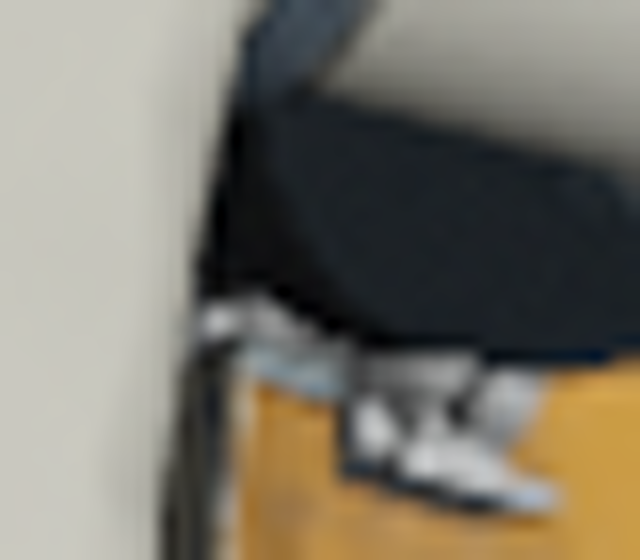

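Call:
apply_moves --commands '[{"tx":1.5,"ty":0,"tz":0,"turn":0,"hand":-1},{"tx":3,"ty":0,"tz":0,"turn":0,"hand":-1},{"tx":5,"ty":0,"tz":0,"turn":0,"hand":-1},{"tx":7,"ty":0,"tz":0,"turn":0,"hand":-1},{"tx":8,"ty":0,"tz":0,"turn":0,"hand":-1},{"tx":8,"ty":0,"tz":0,"turn":0,"hand":-1},{"tx":8,"ty":0,"tz":0,"turn":0,"hand":-1}]'

```text
time: 16.3
ee_pos: [438.8, -266.1, 250.3]
ee_rot: [[0.292, 0.957, 0.0], [0.957, -0.292, 0.0], [0.0, -0.0, -1.0]]
ft_force: [0.1, 1.0, -1.4]
grip_width: 0.206
```

```bash
python3 - <<'E'
from cell import env
from h import *
for n in("top",):
    f=env.grab_frame(n);pickle.dump(f,open(f"{n}9.pkl","wb"))
crop(load("top9"),400,215,440,250,16,"pics/t9.png")
E
python3 go.py 436.5 -273.5 250 -17.1
```

```text
t 16.35 pos [ 438.8 -266.1  250.3] yaw_y -16.96 ft [-0.4 -0.5 -1.8] tq [ 0.08 -0.05  0.07] grip 0.21
shift [-7.8 -0.1  0.3] turn 0.1
```

View pics/t9.png

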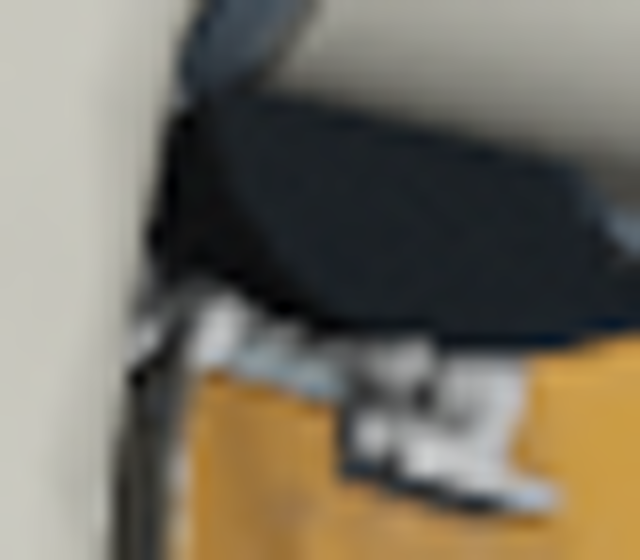

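Call:
apply_moves --commands '[{"tx":3,"ty":0,"tz":0,"turn":0,"hand":-1},{"tx":7,"ty":0,"tz":0,"turn":0,"hand":-1},{"tx":11,"ty":0,"tz":0,"turn":0,"hand":-1},{"tx":15,"ty":0,"tz":0,"turn":0,"hand":-1},{"tx":19,"ty":0,"tz":0,"turn":0,"hand":-1},{"tx":23,"ty":0,"tz":0,"turn":0,"hand":-1},{"tx":26,"ty":0,"tz":0,"turn":0,"hand":-1},{"tx":28,"ty":0,"tz":0,"turn":0,"hand":-1},{"tx":28,"ty":0,"tz":0,"turn":0,"hand":-1},{"tx":28,"ty":0,"tz":0,"turn":0,"hand":-1}]'

```text
time: 17.6
ee_pos: [447.1, -239.2, 250.3]
ee_rot: [[0.292, 0.957, 0.0], [0.957, -0.292, 0.0], [0.001, 0.0, -1.0]]
ft_force: [0.6, 0.8, -1.0]
grip_width: 0.208
```

```bash
python3 - <<'E'
from cell import env
from h import *
for n in("top",):
    f=env.grab_frame(n);pickle.dump(f,open(f"{n}10.pkl","wb"))
crop(load("top10"),390,200,440,250,12,"pics/t10.png")
E
python3 go.py 436.5 -273.5 250 -17.1
```

```text
t 17.65 pos [ 447.  -239.3  250.3] yaw_y -16.96 ft [ 0.7  1.  -1. ] tq [ 0.3  -0.12 -0.02] grip 0.206
shift [-35.8  -0.1   0.3] turn 0.1
```

View pics/t10.png

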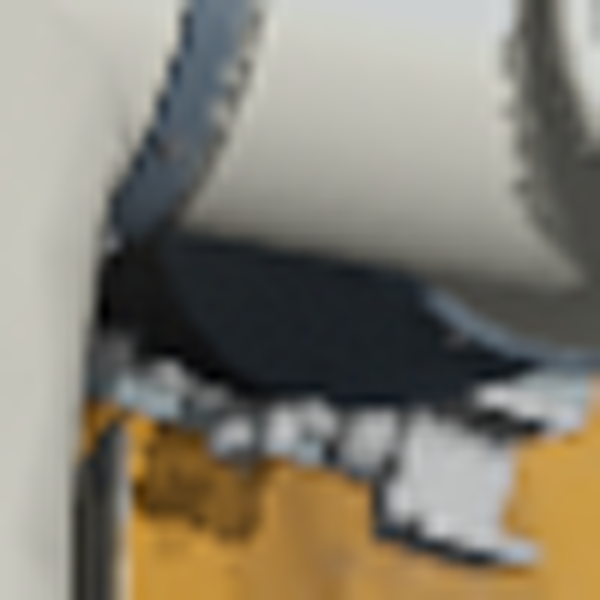

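```bash
python3 - <<'E'
import numpy as np
k=np.array([447,-239.3]);u=np.array([.292,.957]);w=np.array([.957,-.292]);H=k+92*u+27*w
for a in (1.5,4,7,10,13,16,19,21.5):
    t=np.radians(a);r=k-H;R=np.array([[np.cos(t),np.sin(t)],[-np.sin(t),np.cos(t)]]);d=R@r-r
    print(a,(d@u).round(1),(d@w).round(1))
E
```

```text
1.5 0.7 -2.4
4 2.1 -6.4
7 4.0 -11.0
10 6.1 -15.6
13 8.4 -20.0
16 11.0 -24.3
19 13.8 -28.5
21.5 16.3 -31.9
```

Call:
apply_moves --commands '[{"tx":0.7,"ty":-2.4,"tz":0,"turn":1.5,"hand":-1},{"tx":2.1,"ty":-6.4,"tz":0,"turn":4,"hand":-1},{"tx":4,"ty":-11,"tz":0,"turn":7,"hand":-1},{"tx":4,"ty":-11,"tz":0,"turn":7,"hand":-1},{"tx":4,"ty":-11,"tz":0,"turn":7,"hand":-1}]'

```text
time: 18.27
ee_pos: [437.7, -232.4, 250.4]
ee_rot: [[0.405, 0.914, 0.0], [0.914, -0.405, -0.0], [-0.0, 0.0, -1.0]]
ft_force: [0.2, 0.0, -1.4]
grip_width: 0.208
```

```bash
python3 - <<'E'
from cell import env
from h import *
for n in("top",):
    f=env.grab_frame(n);pickle.dump(f,open(f"{n}11.pkl","wb"))
crop(load("top11"),390,200,440,250,12,"pics/t11.png")
E
python3 go.py 436.5 -273.5 250 -17.1
```

```text
t 18.325 pos [ 437.7 -232.5  250.4] yaw_y -23.93 ft [ 0.6  0.7 -1.1] tq [ 0.05 -0.16  0.1 ] grip 0.209
shift [-38.   15.6   0.4] turn -6.8
```

View pics/t11.png

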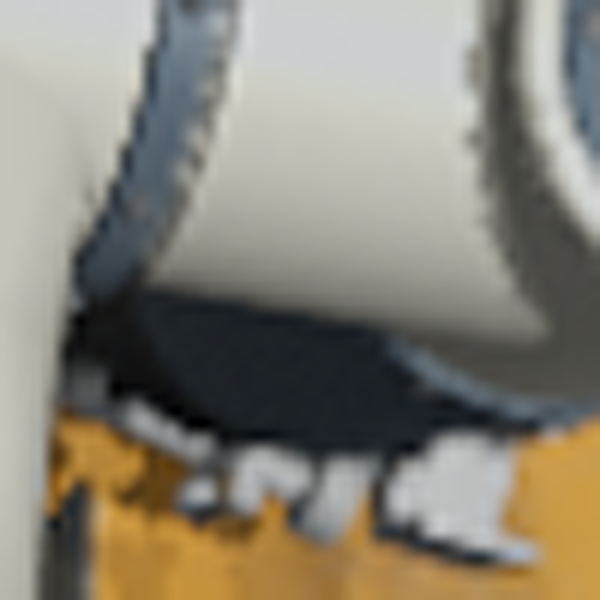

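Call:
apply_moves --commands '[{"tx":0.7,"ty":-2.4,"tz":0,"turn":1.5,"hand":-1},{"tx":2.1,"ty":-6.4,"tz":0,"turn":4,"hand":-1},{"tx":4,"ty":-11,"tz":0,"turn":7,"hand":-1},{"tx":6.1,"ty":-15.6,"tz":0,"turn":10,"hand":-1},{"tx":8.4,"ty":-20,"tz":0,"turn":13,"hand":-1},{"tx":9.7,"ty":-22.2,"tz":0,"turn":14.5,"hand":-1},{"tx":9.7,"ty":-22.2,"tz":0,"turn":14.5,"hand":-1},{"tx":9.7,"ty":-22.2,"tz":0,"turn":14.5,"hand":-1}]'

```text
time: 19.32
ee_pos: [421.2, -214.6, 250.3]
ee_rot: [[0.622, 0.783, -0.0], [0.783, -0.622, -0.0], [-0.0, -0.0, -1.0]]
ft_force: [-0.7, -1.5, -1.7]
grip_width: 0.209
```

```bash
python3 - <<'E'
from cell import env
from h import *
for n in("top","scene"):
    f=env.grab_frame(n);pickle.dump(f,open(f"{n}12.pkl","wb"))
crop(load("top12"),370,190,450,260,9,"pics/t12.png")
cv2.imwrite("pics/scene12.png",load("scene12")["pixels"])
f=load("scene12");crop(f,130,190,270,310,5,"pics/s12.png")
E
python3 go.py 436.5 -273.5 250 -17.1
```

```text
t 19.425 pos [ 421.2 -214.6  250.3] yaw_y -38.45 ft [-0.5 -1.  -1.8] tq [-0.29  0.16  0.05] grip 0.206
shift [-36.6  48.6   0.3] turn -21.3
```

View pics/t12.png

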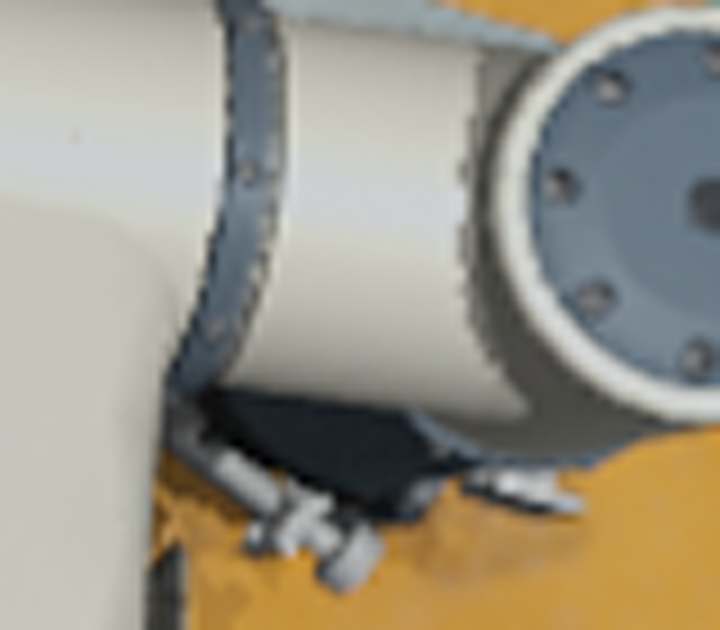

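View pics/scene12.png

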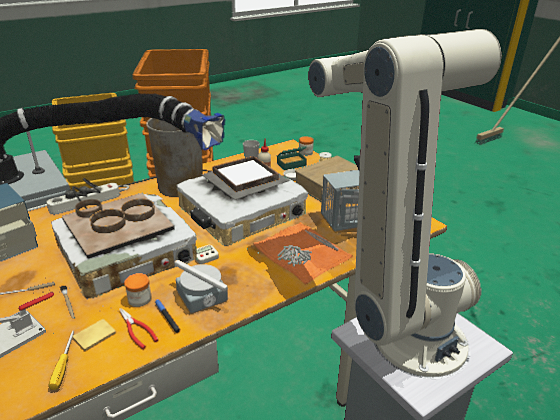

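```bash
python3 - <<'E'
from h import *
f=load("top12");k=np.array([[352,555],[240,472]])/9+[370,190]-.5
P=plane(f,k,137);d=P[1]-P[0];print(P.round(1),"dir deg",np.degrees(np.arctan2(d[1],d[0])),"gate open deg",72.9-np.degrees(np.arctan2(d[1],d[0])))
d=np.array([421.2,-214.6])-P[0,:2];print("head->knob",d,np.linalg.norm(d),72.9-np.degrees(np.arctan2(d[1],d[0])))
d=np.array([436.5,-273.7])-plane(load("top1"),np.array([[553,440]])/16+[395,212]-.5,125)[0,:2];print("shut head->knob",d,np.linalg.norm(d))
s=load("scene12");s5=load("scene5")
C=cloud(s)
print(cv2.absdiff(s["pixels"],s5["pixels"])[250:300,160:230].mean(), cv2.absdiff(s["pixels"],s5["pixels"])[240:350,0:300].mean())
E
```

```text
[[ 371.6 -281.3  137. ]
 [ 400.7 -243.2  137. ]] dir deg 52.643511175939715 gate open deg 20.25648882406029
head->knob [49.59764515 66.70134984] 83.1203734055504 19.533674411343682
shut head->knob [25.55525784 79.40080918] 83.4119877550681
10.151619047619048 11.967444444444444
```

View pics/s12.png

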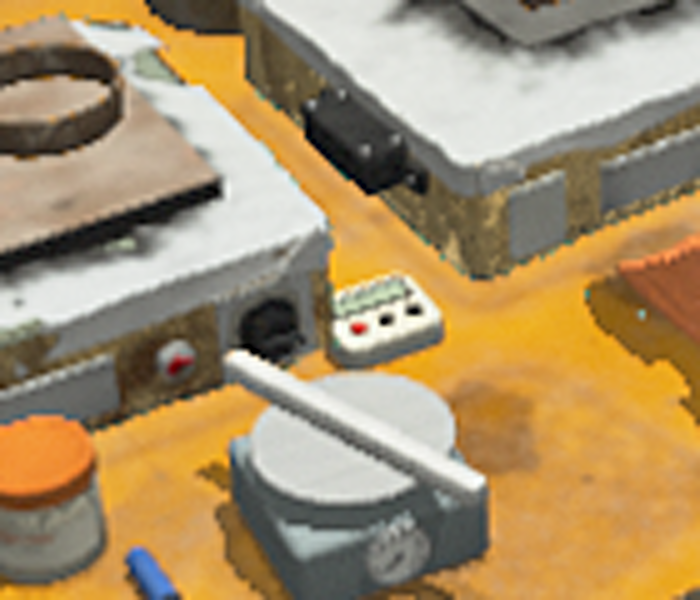

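The top picture shows the drawn bolt swung clear of the keeper, with its head at crop (352,555). The gate measures about 20° open. The scene picture shows the bar unmoved on the pan, so I am handing the job in.

```bash
python3 - <<'E'
from cell import env
s=env.state();print(s["time"],s["joint_vel"].round(2),s["grip_width"],s["ft_force"])
print(env.finish_job())
E
```

```text
19.425 [-0.03  0.02  0.03  0.12  0.04 -0.09] 0.20607383168612317 [-0.51576117 -1.03469658 -1.84957491]
the job is handed in; nothing more can be done
None
```

The solder bar is on the scale pan and released, and the job was handed in at 19.4 s with the gripper holding the gate about 20° open. The hand-in gives no verdict, so everything below is my own measurement.

- **Bar:** its centre lies within about 1 mm of the pan's centre. It is level, and depth readings put the pan about 8 mm down. The last picture shows it still there.
- **Bolt:** I lifted the handle 12.5 mm and then drew it about 36 mm, with only about 1 N of side force, so nothing was forced at the lip. The draw figure comes from how far the tool moved, not from the bolt itself, but the top pictures show the head clear of the keeper.
- **Gate:** the bolt's direction in the last top picture gives 19.5 to 20.3° open. The arm was at rest with the handle still gripped at hand-in.
- **Bystanders:** the jar, timer, marker and pliers look unmoved in the last scene picture. I judged that by eye, and the tweezers are not clearly visible beside the arm in it. The arm did not go near any of them.

**Problems and disagreements:**
- My first move call was refused for missing keys, and the follow-up sent with it still ran. The arm stopped in free space on the robot's side of the cage and touched nothing.
- The camera put the bolt about 32 mm in front of the gate plane instead of the stated 26 mm. I used 27 mm for the swing arc.
- The side views of the bolt were hidden by the arm, so I checked the grasp on the handle by force and finger opening.

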